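Tuck the sample case's flap under its lip

TASK

Shut the open sample case with the petri dish in it, using only the fingertips or the outside of the fingers: push the raised flap over until it lies flat on the case, keep it pressed down (it springs up again if let go), and push it by the step on its back towards the steel lip until its front edge is tucked beneath the lip as far as it goes. Then take the hand away; the flap must stay shut. Do not pinch or lift anything: never touch the flap's paper-lined inner face, and leave the petri dish, the small jar, the metal jar lid and the pen where they are.

Things in the scene. Friction and masses are not known exactly. Their poses are not given: they have to be found in the camera images.
- sample_case: White plastic tray, 170 mm long (x), 120 mm wide (y), rim 45 mm high, fixed to the table. Origin: centre of its underside; z up; +x points from the hinge end to the lip end. The flap's hinge line runs along y, 49 mm above the table, at x = -62 mm + flap_slide. A 46 mm high deck covers x = -85 to -51 mm, with 51 mm high rails at its two sides.
- flap (a joint): Angle of the grey flap: 0 = flat on the case, 1.57 = upright, greater = leaning away from the lip (stop at 2.1). Starts at 1.4 to 1.8. A spring (0.036 N m/rad, rest angle 1.6, friction 0.014 N m) lifts it again when let go untucked; about 0.9 N just behind the step holds it down. Upright, its outer face looks away from the lip: push on that face, over towards the lip.
- flap_slide (a joint): How far the slotted hinge, with the flap, has slid towards the lip: 0 = back (start), 0.022 m = fully home (stop). Friction 2.5 N, no spring. At 0 the flat flap's edge is 8 mm short of the lip; fully home it reaches 14 mm beneath it. If slid before folding, the flap lands on top of the lip.
- flap_step (a point): Middle of the top edge of the step, a ridge across the flap's outer face (100 mm wide). Its steep face, 8 mm high, looks to the hinge, 53 mm from the hinge line; towards the front it slopes down to the flap at 84 mm, so it is pushed from the hinge side, towards the lip.
- flap_edge (a point): Middle of the flap's front edge, the edge to be tucked, 112 mm from the hinge line. The flap is 104 mm wide and 4 mm thick; flat, its outer (upper) face lies 51 mm above the table.
- lip_edge (a point): Middle of the lower edge of the fixed steel lip, in the case's frame at x = 58 mm, z = 54 mm. The lip is a 5 mm thick bar over the whole width (top at 59 mm), running from x = 58 mm to an upright at x = 78 mm; the flap passes under it with 3 mm of clearance.
- flap_lining: Thin pale paper-like lining, 100 x 98 mm, on the flap's inner face (the face that looks to the lip when upright, down when flat). Origin on the hinge line; z points out of the flap's outer face. Must not be touched by the fingers.
- petri_dish: Round petri dish with yellow-brown filling, 88 mm wide, 14 mm high, loose on the case's floor (5 mm thick) below the flap. Origin: centre of its underside.
- small_jar: Small square glass jar, 46 x 46 x 66 mm high, loose on the table beside the case. Origin: centre of its underside.
- jar_lid: Plain metal jar lid, 43 mm wide, 14 mm high, loose on the table beside the case. Origin: centre of its underside.
- pen: Blue pen, 145 mm long, 12 mm thick, loose on the table beyond the lip. Origin: centre of its underside.
Not all that is in view belongs to the job. What is shaped like the sample_case but turquoise is not meant.

How it is judged:
By the outcome, as a careful person would: the job done as asked, in the order asked, and still so for the second after the job is handed in, with the robot touching nothing.
It also fails if it takes over 35 s, if anything falls off the work surface, if the arm or the gripper's body presses on something with over 40 N, if the wrist force passes 120 N, or if a joint passes its speed limit or range.

ROBOT

A 7-joint arm with a two-finger parallel gripper is mounted at the origin on a cart in front of the work surface, level with it; the furniture and walls round the work are solid. World frame = base frame: x ahead of the robot, y to its left, z up, the work surface at z = 0. Lengths are in m, angles in degrees, forces in N, time in s.
With the tool pointing down it reaches from about 0.425 to 0.875 m from the base axis. Payload 4.7 kg.
Tool frame: the origin (TCP) lies at the very end of the fingers, on their centre line; the grasp point (between the pads) lies 19 mm behind it; z points along the fingers, y is the direction in which the jaws open and shut (so a half turn about z gives the same grasp; the last joint's range is limited). The gripper opens to 87 mm and grips with 3 to 60 N. Pads are 19 mm wide; open, the fingers measure 117 mm over their backs; the gripper's body (75 mm by 190 mm) begins 51 mm behind the grasp point.
Start: joints at [63.891, 18.392, -4.016, 83.108, 1.295, 78.541, -3.26], TCP at [0.294, -0.58, 0.223] pointing down, gripper open.
Joint ranges: [-163.93, 163.93], [-17.29, 119.83], [-79.2, 71.16], [3.27, 140.29], [-89.18, 269.18], [5.43, 117.66], [-154.24, 154.24]. Speed limits (degrees/s): [147.25, 147.25, 180, 180, 180, 180, 180].

INTERFACE

Orientations are given as [roll, pitch, yaw] about the fixed x, y, z axes, in that order (R = Rz(yaw) Ry(pitch) Rx(roll)).
In Python, from cell import monitor, imaging, ticket, spot_in, pinpoint gives the robot as it stands.
- The arm moves only by the tool servo_tool, never from a script. Its argument "targets" is a list of rows, each a list of 5 numbers: the opening in per cent of the stroke, from 0 (shut) to 100 (fully open), then the shift along the tool's x, y, z in m, then the turn about the tool's z in rad. In form: [[grip, dx, dy, dz, turn], ...]. A call has 1 to 5 rows; each row is the pose to reach, as a shift and turn from the pose commanded when the call began, along the tool's axes at that moment; what a row does not reach only later rows make up. A row lasts 1/8 s, in which the tool goes at most 62.5 mm and 10.7 degrees, less where a joint would pass 70% of its speed; a pose out of reach is approached as far as the arm can. A call with a gripper value outside its range is refused whole. The fingers move at their own pace and stop on an object; "grip_force" is the grip in N (left out, the last holds). Time passes only in rows, so rows that repeat a pose let the fingers close. It gives the time, the measured TCP pose, the force and the opening at its end, in the units of the state.
- monitor.get_obs(): the state, without advancing time (a new reading comes with each control period).
- imaging.read_camera(name): name is "scene" or "side" or "wrist"; returns a dict with "frame" (480x640x3 uint8, blue, green, red), "depth" (480x640 float32, m along the optical axis (not along the pixel's ray), 0 where there is no reading), "K" (3x3 intrinsics, pixels), "world_from_camera" (4x4, takes a point from camera to world coordinates). Camera axes: x right, y down, z forward; pixel columns grow to the right and rows downward; lengths in m; the calibration is good to about 2 mm. The wrist camera is an equidistant fisheye: a pixel r from the principal point sees the ray r / f radians off the axis. A picture is of the moment at which its call begins.
- ticket.sign_off(): hands the job in, once; it reports no verdict.
Trained networks look in the newest picture that a camera, given by its name, has taken for a name from the list of things; names that differ only in an ending like _2 or _b are one class to them, and where a whole thing is asked for, a point or a joint stands for the part that bears it (a point fixed in the world has none). Each returns a list of dicts, best first, with "confidence" (0 to 1); they miss things now and then, are a little off and sometimes report something else, mostly with a low value. They report only what shows in the picture. A call takes as long as a camera call. They do not tell look-alikes from the thing itself.
- spot_in(camera, label): "at" ([column, row] in pixels, amid what is visible of it).
- pinpoint(camera, label): "at" ([column, row] in pixels: a listed point, or the origin of a listed thing).
The state is a dict: "time_s": time; "qpos": joint angles; "joint_velocities": joint speeds; "effort": joint torques, N m; "tool_pos": TCP position; "tool_rot": TCP orientation; "force": force on the tool from outside, world axes, zero at the start; "wrist_torque": the same for the moment, N m; "grip_width": finger opening in m.
Only numpy, scipy, OpenCV 4.12 (cv2) and the standard library are available. Lean on these libraries where they do the work, as an engineer would, in place of code of your own. Each camera call takes 0.05 s, during which the arm holds its last target.

## Working session

There is one attempt and no reset: what is moved stays moved. The work goes in short steps, Python scripts to look and compute and a tool call to move; the robot and the scene stay as the last step left them, time stands still between calls to the robot, and variables do not carry over. Pictures are saved under pics/ and viewed, and the job is handed in when it is done.

Besides the shell and the picture viewer there is one more tool, called after ">>>" by a JSON object that holds its "method" and its "body", one argument or row to a line. servo_tool: Moves the arm, as the interface text tells. Its arguments: {"type":"object","properties":{"targets":{"type":"array","items":{"type":"array","items":{"type":"number"}}},"grip_force":{"type":"number"}},"required":["targets"]}

```bash
mkdir -p pics; ls
cat > h.py <<'E'
import numpy as np,cv2
from cell import monitor, imaging, ticket, spot_in, pinpoint
def cam(n,save=None):
    d=imaging.read_camera(n)
    if save: cv2.imwrite(f'pics/{save}.png',d['frame'])
    return d
def px(d,u,v,z=None,fish=False):
    K=d['K']; T=d['world_from_camera']
    if z is None:
        w=d['depth'][int(v)-1:int(v)+2,int(u)-1:int(u)+2]; w=w[w>0]; z=np.median(w) if w.size else 0
    p=np.array([(u-K[0,2])/K[0,0]*z,(v-K[1,2])/K[1,1]*z,z,1]); return (T@p)[:3]
E
python3 - <<'E'
from h import *
o=monitor.get_obs(); print(o['time_s'],o['tool_pos'],o['tool_rot'],o['force'])
for c in ['scene','side']:
    d=cam(c,c+'0'); print(c,d['K'].tolist(),d['world_from_camera'].round(3).tolist())
    for l in ['sample_case','flap_step','flap_edge','lip_edge','flap_lining','petri_dish','small_jar','jar_lid','pen']:
        print(l,[(np.round(x['at']).tolist(),round(x['confidence'],2),px(d,*x['at']).round(3).tolist()) for x in pinpoint(c,l)[:3]])
E
```

```text
pics
0.0 [ 0.29395514 -0.57911953  0.22148194] [-1.79893029e+02  6.95365908e-03  2.69191734e+01] [ 0.14449612 -0.12228006  0.75897964]
scene [[541.964037728117, 0.0, 320.17824072335475], [0.0, 541.964037728117, 241.52516801651166], [0.0, 0.0, 1.0]] [[-0.597, -0.608, 0.523, 0.016], [-0.802, 0.448, -0.395, 0.251], [0.006, -0.655, -0.755, 0.831], [0.0, 0.0, 0.0, 1.0]]
sample_case [([219.0, 334.0], 0.94, [0.517, 0.092, 0.01]), ([453.0, 220.0], 0.82, [0.447, -0.403, 0.05])]
flap_step [([177.0, 331.0], 0.92, [0.501, 0.16, 0.108]), ([455.0, 202.0], 0.66, [0.477, -0.438, 0.054])]
flap_edge [([172.0, 306.0], 0.95, [0.629, 0.13, -0.001]), ([480.0, 194.0], 0.91, [0.482, -0.528, 0.021])]
lip_edge [([483.0, 190.0], 0.77, [0.466, -0.507, 0.058]), ([243.0, 300.0], 0.56, [0.559, 0.019, 0.004])]
flap_lining []
petri_dish [([229.0, 325.0], 0.67, [0.525, 0.068, 0.01])]
small_jar [([281.0, 356.0], 0.67, [0.403, 0.038, 0.04])]
jar_lid [([201.0, 292.0], 0.92, [0.626, 0.072, -0.001])]
pen [([275.0, 293.0], 0.81, [0.537, -0.036, 0.004])]
side [[589.6849451349906, 0.0, 320.7070896007753], [0.0, 589.6849451349906, 245.98649448507558], [0.0, 0.0, 1.0]] [[-0.939, -0.116, 0.325, 0.153], [-0.344, 0.356, -0.869, 0.927], [-0.015, -0.927, -0.374, 0.528], [0.0, 0.0, 0.0, 1.0]]
sample_case [([393.0, 232.0], 0.87, [0.449, -0.359, 0.034]), ([288.0, 331.0], 0.73, [0.495, 0.168, 0.046])]
flap_step [([389.0, 213.0], 0.84, [0.479, -0.432, 0.053]), ([281.0, 297.0], 0.59, [0.508, 0.162, 0.103]), ([244.0, 317.0], 0.52, [0.616, 0.092, 0.012])]
flap_edge [([282.0, 260.0], 0.85, [0.668, -0.198, -0.001]), ([399.0, 207.0], 0.83, [0.467, -0.492, 0.051])]
lip_edge [([397.0, 206.0], 0.6, [0.479, -0.517, 0.046])]
flap_lining [([280.0, 260.0], 0.46, [0.669, -0.191, -0.0])]
petri_dish [([361.0, 319.0], 0.63, [0.409, 0.046, 0.019])]
small_jar [([360.0, 319.0], 0.7, [0.41, 0.046, 0.019])]
jar_lid [([244.0, 316.0], 0.74, [0.617, 0.091, 0.014])]
pen []
```

View pics/scene0.png

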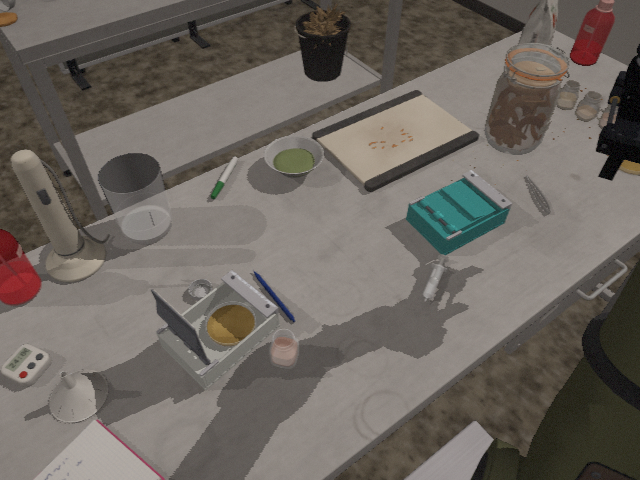

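View pics/side0.png

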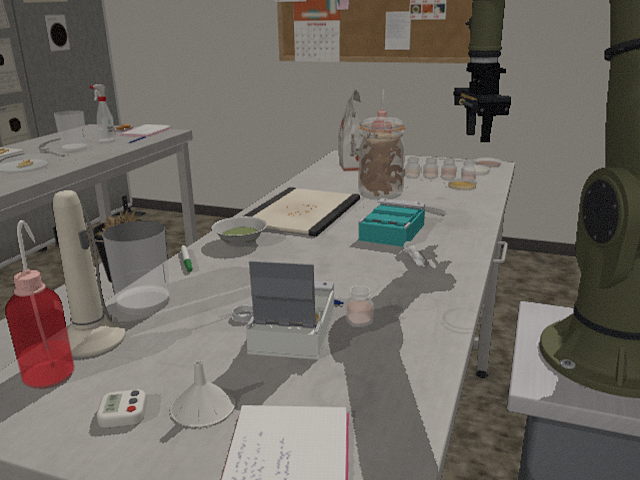

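The scene picture shows the white case at about (219, 334), with its flap upright at about (180, 325). The lip is at (250, 295), the jar at (284, 350), the lid at (201, 290) and the pen at (273, 297). Next I'll fit the case pose from the depth.

```bash
cat > fit.py <<'E'
from h import *
def cloud(c):
    d=cam(c); z=d['depth']; v,u=np.nonzero(z>0); zz=z[v,u];K=d['K']
    P=np.c_[(u-K[0,2])/K[0,0]*zz,(v-K[1,2])/K[1,1]*zz,zz]
    T=d['world_from_camera']; W=P@T[:3,:3].T+T[:3,3]
    m=(abs(W[:,0]-.52)<.2)&(abs(W[:,1]-.09)<.2)
    return W[m],np.c_[u,v][m],d['frame'][v,u][m]
E
python3 - <<'E'
from fit import *
img=np.zeros((600,800,3),np.uint8)
A=[]
for i,c in enumerate(['scene','side']):
    W,uv,col=cloud(c); A.append(W)
    m=W[:,2]>.004
    for w in W[m]:
        x=int(400*i+ (w[0]-.38)/.3*400); y=int(500-(w[1]+.08)/.3*400)
        if 400*i<=x<400*i+400 and 0<=y<600:
            h=int(np.clip(w[2]/.17*180,0,179)); img[y,x]=cv2.cvtColor(np.uint8([[[h*150//180,255,255]]]),cv2.COLOR_HSV2BGR)[0,0]
    # flap plane
    f=W[(W[:,2]>.075)&(abs(W[:,0]-.5)<.1)&(W[:,1]>.08)&(W[:,1]<.24)]
    cen=np.median(f,0); f=f[np.linalg.norm(f-cen,axis=1)<.08]
    for _ in range(5):
        cc=f.mean(0); s=np.linalg.svd(f-cc,full_matrices=False)[2]; r=(f-cc)@s[2]; f=f[abs(r)<max(.003,2*r.std())] 
    print(c,len(f),cc.round(4),'n',s[2].round(4),'std',r.std(), f.min(0),f.max(0))
    l=W[(W[:,2]>.056)&(W[:,2]<.062)&(W[:,1]<.08)]
    if len(l)>10:
        cc=l.mean(0); s=np.linalg.svd((l-cc)[:,:2],full_matrices=False)[2]; print('lip',len(l),cc,s[0],l.min(0),l.max(0))
cv2.imwrite('pics/top.png',img)
np.save('A0.npy',A[0]);np.save('A1.npy',A[1])
d=cam('scene'); cv2.imwrite('pics/z1.png',cv2.resize(d['frame'][260:400,130:330],None,fx=4,fy=4,interpolation=cv2.INTER_CUBIC))
E
```

```text
scene 920 [0.5028 0.1563 0.1321] n [ 0.1846 -0.9778 -0.0991] std 0.0012055012069285605 [0.45500386 0.14325867 0.09986291] [0.55640882 0.17011653 0.16186617]
lip 926 [0.51599949 0.01820506 0.05825508] [-0.99926224 -0.03840549] [ 0.39657854 -0.00484089  0.05600632] [0.592868   0.04132681 0.06191504]
side 2352 [0.5076 0.1559 0.1226] n [-0.184   0.9816 -0.0511] std 0.0017632417244830053 [0.4572411  0.14213707 0.07502753] [0.56053997 0.1687081  0.16253523]
lip 273 [0.45823525 0.01939614 0.05919682] [-0.980037   0.1988152] [ 0.39985916 -0.00578391  0.05602133] [0.51205895 0.04413414 0.06198504]
```

View pics/top.png

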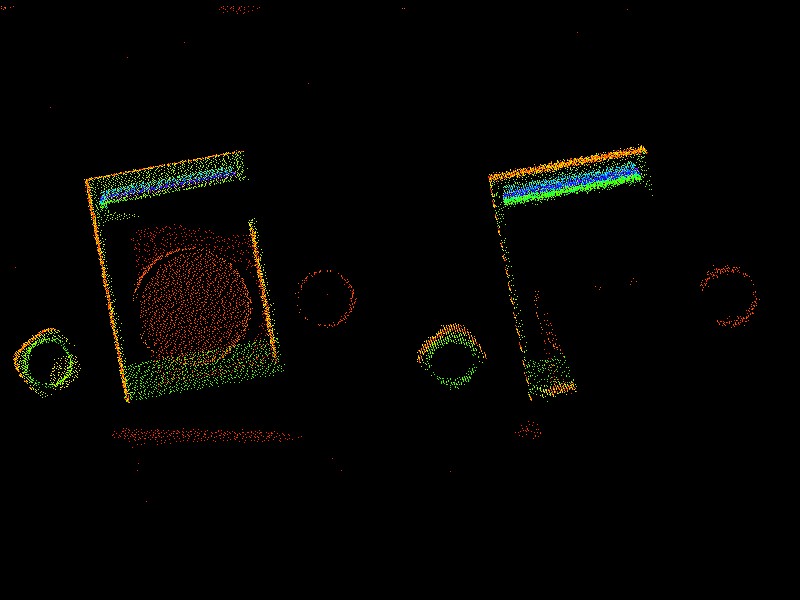

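View pics/z1.png

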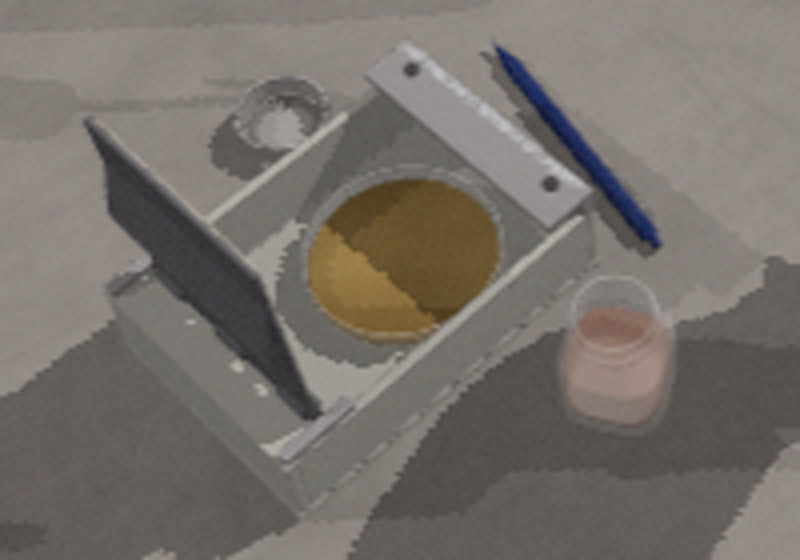

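The zoomed picture shows the flap nearly upright, with its grey outer face on the hinge side (+y in world). The lip is at the -y end. Next I'll refine the case pose and check for obstacles near the path.

Run:
```python
from fit import *
W=np.load('A0.npy'); 
m=(W[:,2]>.035)&(W[:,2]<.064)&(W[:,0]>.44)&(W[:,0]<.62)&(W[:,1]>-.03)
P=W[m]
r=cv2.minAreaRect((P[:,:2]*1000).astype(np.float32)); print('rect',r)
# robust outline fit: distance of rim points to rectangle
from scipy.optimize import least_squares
R=W[(W[:,2]>.042)&(W[:,2]<.048)&(W[:,0]>.435)&(W[:,0]<.62)&(W[:,1]>-.03)&(W[:,1]<.2)]
def loc(p,Q): 
    c,s=np.cos(p[2]),np.sin(p[2]); d=Q[:,:2]-p[:2]; return np.c_[d[:,0]*c+d[:,1]*s,-d[:,0]*s+d[:,1]*c]
p0=np.array([.5193,.0869,np.radians(-79.6)])
L=loc(p0,R)
# percentile extents
for t in np.radians([-78.5,-79,-79.5,-80,-80.5,-81]):
    L=loc([*p0[:2],t],P); print(np.degrees(t),np.percentile(L,[.5,99.5],axis=0).round(4).tolist())
L=loc(p0,P)
for nm,sel in [('lip',P[:,2]>.054)]:
    q=L[sel&(L[:,0]>.03)]; print(nm,q.min(0),q.max(0),np.percentile(q,[1,99],axis=0),np.median(P[sel&(L[:,0]>.03),2]))
for k in (0,1):
    W=np.load(f'A{k}.npy'); F=W[(W[:,2]>.065)]; L=loc(p0,F); s=(L[:,0]<-.03)&(abs(L[:,1])<.065)&(L[:,0]>-.09)
    q=np.c_[L[s],F[s,2]]
    for a in np.arange(.065,.165,.01):
        z=q[(q[:,2]>a)&(q[:,2]<=a+.01)]
        if len(z): print(k,a.round(3),len(z),np.percentile(z[:,0],[5,50,95]).round(4),np.percentile(z[:,1],[1,99]).round(4))
for c in ['scene','side']:
    d=cam(c); z=d['depth']; v,u=np.nonzero(z>0); zz=z[v,u];K=d['K']; T=d['world_from_camera']
    Q=np.c_[(u-K[0,2])/K[0,0]*zz,(v-K[1,2])/K[1,1]*zz,zz]@T[:3,:3].T+T[:3,3]
    Q=Q[(Q[:,0]>.25)&(Q[:,0]<.85)&(abs(Q[:,1])<.55)&(Q[:,2]>.07)]
    g={}
    for w in Q: 
        k=(round(w[0]*10)/10,round(w[1]*10)/10); g[k]=max(g.get(k,0),round(w[2],2))
    print(c,sorted(g.items()))
```

```text
rect ((518.8359985351562, 87.7331771850586), (122.63359069824219, 171.18731689453125), 10.443986892700195)
-78.5 [[-0.0867, -0.0619], [0.0837, 0.0594]]
-79.0 [[-0.0862, -0.0614], [0.0835, 0.0594]]
-79.5 [[-0.086, -0.061], [0.0836, 0.0595]]
-80.0 [[-0.086, -0.0613], [0.0836, 0.0597]]
-80.5 [[-0.0863, -0.0618], [0.0839, 0.06]]
-81.0 [[-0.0867, -0.0623], [0.0842, 0.0603]]
lip [ 0.05586802 -0.06115397] [0.08468273 0.06101911] [[ 0.05679194 -0.05989402]
 [ 0.08391937  0.05861191]] 0.05789832971320208
0 0.065 19 [-0.0658 -0.0655 -0.0631] [-0.0521 -0.0339]
0 0.075 16 [-0.0666 -0.0661 -0.0637] [-0.0528 -0.037 ]
0 0.085 15 [-0.0671 -0.0663 -0.063 ] [-0.0529 -0.0422]
0 0.095 54 [-0.0758 -0.0753 -0.0665] [-0.0525  0.0485]
0 0.105 179 [-0.0754 -0.0742 -0.0676] [-0.0526  0.0471]
0 0.115 193 [-0.0737 -0.0721 -0.0691] [-0.052   0.0473]
0 0.125 171 [-0.0715 -0.0701 -0.0688] [-0.052   0.0493]
0 0.135 88 [-0.0701 -0.0696 -0.0688] [-0.0526  0.0492]
0 0.145 89 [-0.0708 -0.0702 -0.0688] [-0.0526  0.0478]
0 0.155 195 [-0.0709 -0.0692 -0.0668] [-0.0518  0.0497]
1 0.065 336 [-0.0686 -0.0664 -0.0643] [-0.048
[... 469 characters left out ...]
5 [-0.0734 -0.0711 -0.0687] [-0.0489  0.0522]
scene [((0.3, -0.5), np.float64(0.42)), ((0.5, 0.1), np.float64(0.16)), ((0.5, 0.2), np.float64(0.16)), ((0.6, 0.2), np.float64(0.16)), ((0.6, 0.3), np.float64(0.08)), ((0.8, 0.0), np.float64(0.15)), ((0.8, 0.1), np.float64(0.15)), ((0.8, 0.2), np.float64(0.27)), ((0.8, 0.3), np.float64(0.25)), ((0.8, 0.4), np.float64(0.09))]
side [((0.3, -0.5), np.float64(0.54)), ((0.5, 0.1), np.float64(0.16)), ((0.5, 0.2), np.float64(0.16)), ((0.6, 0.2), np.float64(0.16)), ((0.6, 0.3), np.float64(0.08)), ((0.8, 0.0), np.float64(0.15)), ((0.8, 0.1), np.float64(0.15)), ((0.8, 0.2), np.float64(0.27)), ((0.8, 0.3), np.float64(0.26)), ((0.8, 0.4), np.float64(0.18))]
```

Case pose: centre about (0.519, 0.088), yaw about -79.6°, flap at about 1.62 rad. Starting the approach with the gripper shutting.

>>> {"method": "servo_tool", "body": {
  "targets": [
    [0, 0.052, -0.032, -0.004, -0.11],
    [0, 0.104, -0.064, -0.008, -0.22],
    [0, 0.156, -0.096, -0.012, -0.33],
    [0, 0.208, -0.128, -0.016, -0.44],
    [0, 0.26, -0.16, -0.02, -0.55]
  ]
}}

```text
time_s: 1.88
tool_pos: [0.4545, -0.3175, 0.243]
tool_rot: [179.9, 0.0, 58.6]
force: [0.1, -0.4, -0.8]
grip_width: 0.0452
```

```bash
cat > go.py <<'E'
from h import *
import sys
C=np.array([.519,.088]); Y=np.radians(-79.6)
ex=np.array([np.cos(Y),np.sin(Y)]); ey=np.array([-ex[1],ex[0]])
def state():
    o=monitor.get_obs(); p=np.array(o['tool_pos']); d=p[:2]-C
    f=np.array(o['force']); 
    print('t',round(o['time_s'],2),'loc',(d@ex).round(4),(d@ey).round(4),p[2].round(4),'rot',np.round(o['tool_rot'],2),'Floc',(f[:2]@ex).round(2),(f[:2]@ey).round(2),f[2].round(2),'w',round(o['grip_width'],4))
    return o,p
def to(lx,ly,z,yaw=100.4):
    o,p=state(); r=np.radians(o['tool_rot'][2]); t=C+lx*ex+ly*ey-p[:2]
    print('shift',(t@[np.cos(r),np.sin(r)]).round(4),(t@[np.sin(r),-np.cos(r)]).round(4),(p[2]-z).round(4),'turn',round(np.radians((o['tool_rot'][2]-yaw)),3))
if __name__=='__main__':
    a=[float(x) for x in sys.argv[1:]]
    to(*a) if a else state()
E
python3 go.py -0.105 0 0.24
```

```text
t 1.88 loc 0.3872 -0.1366 0.243 rot [1.7994e+02 2.0000e-02 5.8630e+01] Floc 0.46 0.04 -0.81 w 0.0452
shift 0.4581 -0.2259 0.003 turn -0.729
```

>>> {"method": "servo_tool", "body": {
  "targets": [
    [0, 0.05, -0.025, 0, -0.09],
    [0, 0.1, -0.05, 0, -0.18],
    [0, 0.15, -0.075, 0, -0.27],
    [0, 0.2, -0.1, 0, -0.36],
    [0, 0.25, -0.125, 0, -0.45]
  ]
}}

```text
time_s: 2.5
tool_pos: [0.478, -0.039, 0.2429]
tool_rot: [179.9, 0.0, 84.4]
force: [1.5, -0.4, -0.2]
grip_width: 0.002
```

```bash
python3 go.py -0.105 0 0.22
```

```text
t 2.5 loc 0.1175 -0.0632 0.2429 rot [1.7994e+02 3.0000e-02 8.4380e+01] Floc 0.65 1.38 -0.22 w 0.002
shift 0.2313 -0.0007 0.0229 turn -0.28
```

>>> {"method": "servo_tool", "body": {
  "targets": [
    [0, 0.05, 0, 0, -0.07],
    [0, 0.1, 0, 0, -0.14],
    [0, 0.15, 0, 0, -0.21],
    [0, 0.195, 0, 0.01, -0.28],
    [0, 0.231, -0.0005, 0.023, -0.28]
  ]
}}

```text
time_s: 3.12
tool_pos: [0.501, 0.1912, 0.2199]
tool_rot: [179.9, -0.0, 100.4]
force: [0.7, -0.1, 0.0]
grip_width: 0.0003
```

```bash
python3 go.py -0.105 0 0.1
```

```text
t 3.12 loc -0.1048 0.0009 0.2199 rot [179.9   -0.   100.35] Floc 0.19 0.64 0.04 w 0.0003
shift 0.0002 -0.0009 0.1199 turn -0.001
```

>>> {"method": "servo_tool", "body": {
  "targets": [
    [0, 0, -0.001, 0.04, 0],
    [0, 0, -0.001, 0.08, 0],
    [0, 0, -0.001, 0.11, 0],
    [0, 0, -0.001, 0.12, 0],
    [0, 0, -0.001, 0.12, 0]
  ]
}}

```text
time_s: 3.75
tool_pos: [0.4999, 0.1889, 0.0997]
tool_rot: [-180.0, -0.0, 100.3]
force: [0.2, -0.2, -0.5]
grip_width: 0.0006
```

Run:
```python
from h import *
import go; go.state()
for c,(a,b,e,f) in {'scene':(200,420,80,360),'side':(180,400,180,440)}.items():
    d=cam(c); cv2.imwrite(f'pics/{c}1.png',cv2.resize(d['frame'][a:b,e:f],None,fx=2.7,fy=2.7,interpolation=cv2.INTER_CUBIC))
```

```text
t 3.75 loc -0.1027 -0.0006 0.0997 rot [-1.7998e+02 -1.0000e-02  1.0026e+02] Floc 0.22 0.13 -0.52 w 0.0006
```

View pics/scene1.png

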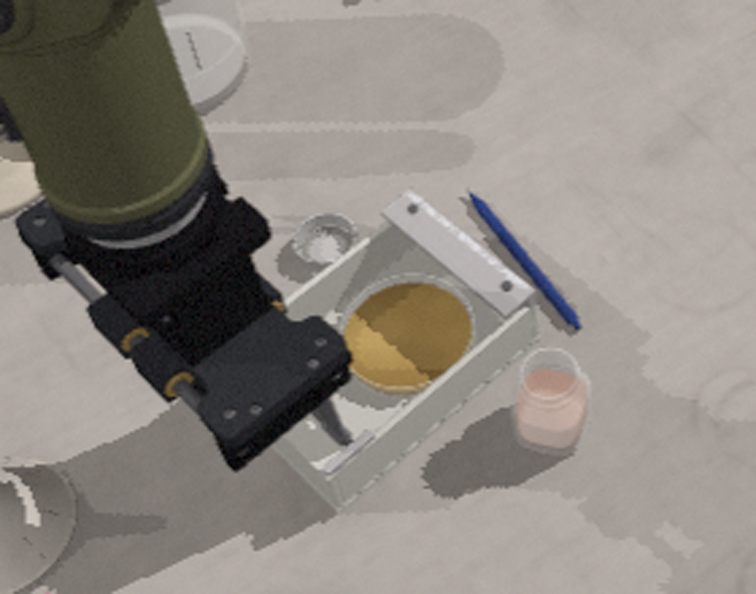

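View pics/side1.png

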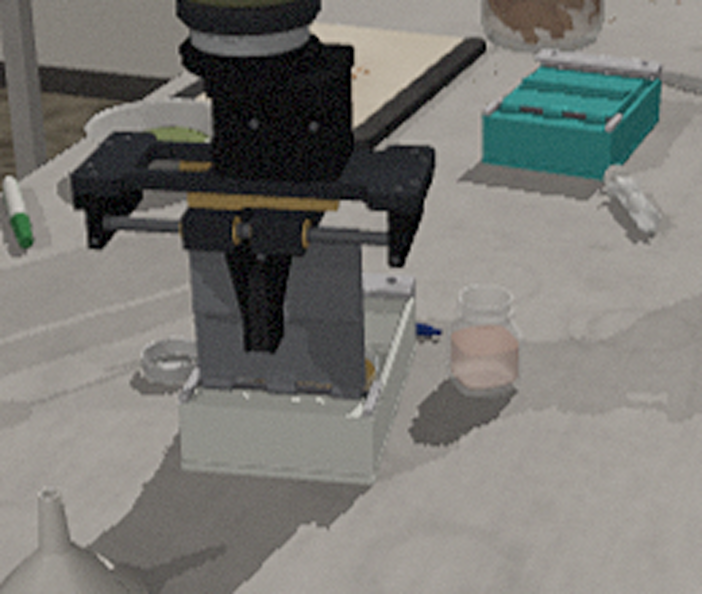

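The side picture shows the shut fingers behind the flap, at about the middle of its outer face (crop pixel 262, 350). The side brackets lie outside the flap's width. Now pushing it over in small rows.

>>> {"method": "servo_tool", "body": {
  "targets": [
    [0, -0.01, 0, 0.001, 0],
    [0, -0.017, 0, 0.001, 0],
    [0, -0.023, 0, 0.002, 0],
    [0, -0.027, 0, 0.002, 0],
    [0, -0.031, 0, 0.003, 0]
  ]
}}

```text
time_s: 4.47
tool_pos: [0.5055, 0.1582, 0.0966]
tool_rot: [180.0, -0.0, 100.3]
force: [0.4, 0.8, 0.7]
grip_width: 0.0002
```

Run:
```python
from h import *
import go; go.state()
for c,(a,b,e,f) in {'scene':(200,420,80,360),'side':(180,400,180,440)}.items():
    d=cam(c); cv2.imwrite(f'pics/{c}2.png',cv2.resize(d['frame'][a:b,e:f],None,fx=2.7,fy=2.7,interpolation=cv2.INTER_CUBIC))
go.state()
```

```text
t 4.47 loc -0.0715 -0.0006 0.0966 rot [179.99  -0.   100.26] Floc -0.71 0.49 0.69 w 0.0002
t 4.58 loc -0.0711 -0.0008 0.0963 rot [-1.7998e+02  2.0000e-02  1.0022e+02] Floc -0.65 -0.42 -0.4 w 0.0004
```

View pics/scene2.png

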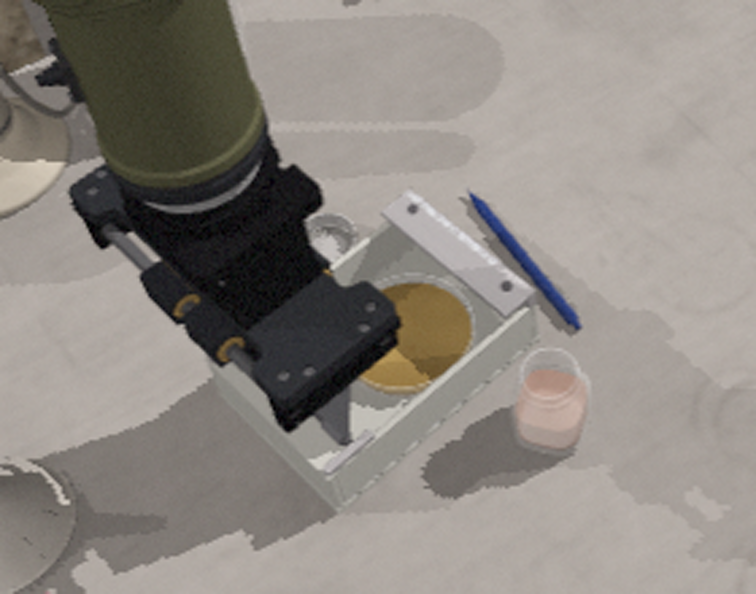

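>>> {"method": "servo_tool", "body": {
  "targets": [
    [0, -0.008, 0, 0.0015, 0],
    [0, -0.013, 0, 0.003, 0],
    [0, -0.0175, 0, 0.0045, 0],
    [0, -0.022, 0, 0.0065, 0],
    [0, -0.026, 0, 0.009, 0]
  ]
}}

```text
time_s: 5.2
tool_pos: [0.5101, 0.1325, 0.0874]
tool_rot: [180.0, 0.0, 100.3]
force: [-0.3, 1.3, 0.2]
grip_width: 0.0005
```

```bash
python3 go.py
```

```text
t 5.2 loc -0.0454 -0.0008 0.0874 rot [180.     0.   100.25] Floc -1.34 -0.05 0.21 w 0.0005
```

>>> {"method": "servo_tool", "body": {
  "targets": [
    [0, -0.0045, 0, 0.004, 0],
    [0, -0.007, 0, 0.008, 0],
    [0, -0.0095, 0, 0.011, 0],
    [0, -0.012, 0, 0.0145, 0],
    [0, -0.014, 0, 0.0175, 0]
  ]
}}

```text
time_s: 5.82
tool_pos: [0.5125, 0.119, 0.0698]
tool_rot: [-180.0, -0.0, 100.3]
force: [0.3, 1.6, 1.3]
grip_width: 0.0005
```

Run:
```python
from h import *
import go; go.state()
for c,(a,b,e,f) in {'scene':(200,420,80,360),'side':(180,400,180,440)}.items():
    d=cam(c); cv2.imwrite(f'pics/{c}3.png',cv2.resize(d['frame'][a:b,e:f],None,fx=2.7,fy=2.7,interpolation=cv2.INTER_CUBIC))
```

```text
t 5.83 loc -0.0317 -0.0008 0.0698 rot [-1.8000e+02 -1.0000e-02  1.0026e+02] Floc -1.48 0.57 1.31 w 0.0005
```

View pics/scene3.png

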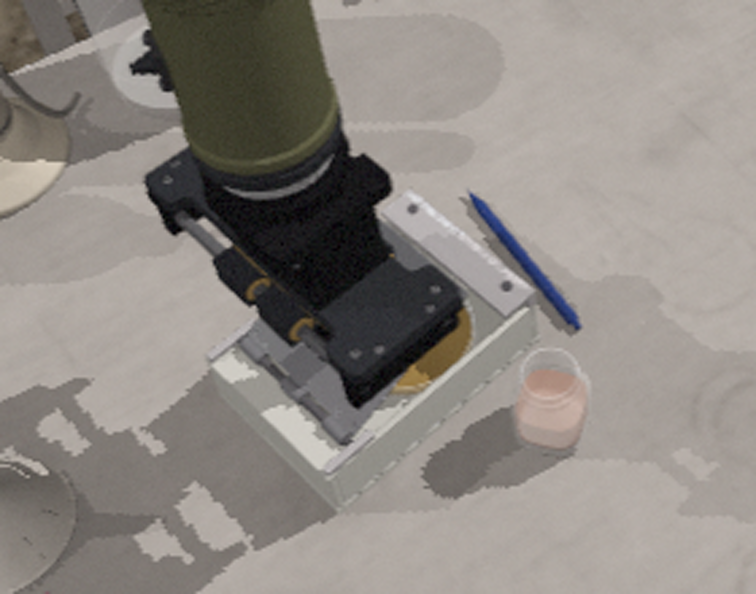

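View pics/side3.png

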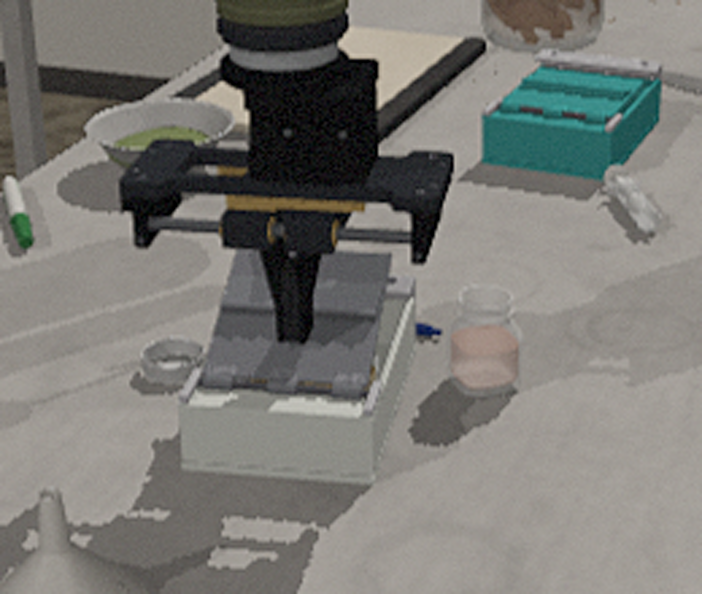

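>>> {"method": "servo_tool", "body": {
  "targets": [
    [0, -0.0015, 0, 0.004, 0],
    [0, -0.0025, 0, 0.0075, 0],
    [0, -0.0035, 0, 0.011, 0],
    [0, -0.004, 0, 0.014, 0],
    [0, -0.004, 0, 0.017, 0]
  ]
}}

```text
time_s: 6.55
tool_pos: [0.5133, 0.1148, 0.0528]
tool_rot: [180.0, 0.0, 100.2]
force: [0.9, -1.4, 2.4]
grip_width: 0.0005
```

```bash
python3 go.py
```

```text
t 6.55 loc -0.0274 -0.0008 0.0528 rot [1.8000e+02 3.0000e-02 1.0025e+02] Floc 1.53 0.68 2.43 w 0.0005
```

Down another 1.5–2.5 mm, watching the force.

>>> {"method": "servo_tool", "body": {
  "targets": [
    [0, 0, 0, 0.001, 0],
    [0, 0, 0, 0.002, 0],
    [0, 0, 0, 0.002, 0]
  ]
}}

```text
time_s: 6.92
tool_pos: [0.5132, 0.115, 0.0514]
tool_rot: [-180.0, 0.0, 100.3]
force: [-1.0, -1.3, 4.7]
grip_width: 0.0008
```

Run:
```python
from h import *
import go; go.state()
for c,(a,b,e,f) in {'scene':(200,420,80,360),'side':(180,400,180,440)}.items():
    d=cam(c); cv2.imwrite(f'pics/{c}4.png',cv2.resize(d['frame'][a:b,e:f],None,fx=2.7,fy=2.7,interpolation=cv2.INTER_CUBIC))
for i in range(4): 
    cam('side'); go.state()
```

```text
t 6.92 loc -0.0276 -0.0008 0.0514 rot [-1.7999e+02  3.0000e-02  1.0026e+02] Floc 1.04 -1.25 4.66 w 0.0008
t 7.08 loc -0.0275 -0.0008 0.0513 rot [-1.8000e+02  3.0000e-02  1.0025e+02] Floc 2.02 -1.35 5.99 w 0.0007
t 7.12 loc -0.0275 -0.0008 0.0513 rot [1.8000e+02 3.0000e-02 1.0026e+02] Floc 1.11 -0.82 5.93 w 0.0003
t 7.17 loc -0.0275 -0.0008 0.0513 rot [-1.8000e+02  3.0000e-02  1.0025e+02] Floc 2.06 -1.54 6.32 w 0.0003
t 7.22 loc -0.0276 -0.0008 0.0513 rot [-1.8000e+02  2.0000e-02  1.0025e+02] Floc 1.59 -1.7 5.06 w 0.0006
```

View pics/scene4.png

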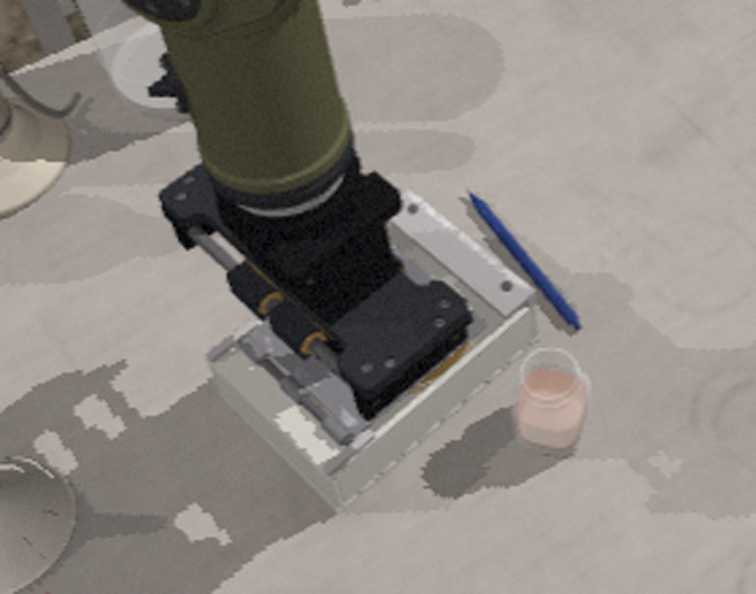

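View pics/side4.png

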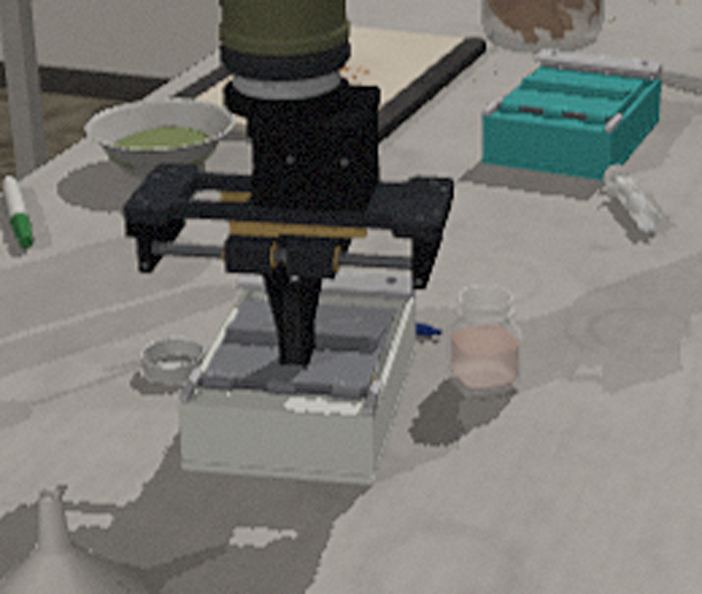

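The flap is down flat: the tip is at z = 51 mm and the side picture shows the flap level in the tray. It is held with about 5 N. Now pushing towards the lip.

>>> {"method": "servo_tool", "body": {
  "targets": [
    [0, -0.003, 0, 0, 0],
    [0, -0.006, 0, 0, 0],
    [0, -0.009, 0, 0, 0],
    [0, -0.011, 0, 0, 0],
    [0, -0.013, 0, 0, 0]
  ]
}}

```text
time_s: 7.85
tool_pos: [0.5153, 0.1037, 0.0513]
tool_rot: [180.0, -0.1, 100.3]
force: [-1.7, 3.3, 5.4]
grip_width: 0.0003
```

Run:
```python
from h import *
import go; go.state()
for c,(a,b,e,f) in {'scene':(200,420,80,360)}.items():
    d=cam(c); cv2.imwrite(f'pics/{c}5.png',cv2.resize(d['frame'][a:b,e:f],None,fx=2.7,fy=2.7,interpolation=cv2.INTER_CUBIC))
go.state()
```

```text
t 7.85 loc -0.0161 -0.0008 0.0513 rot [ 1.7998e+02 -1.0000e-01  1.0031e+02] Floc -3.56 -1.07 5.42 w 0.0003
t 7.9 loc -0.0157 -0.0008 0.0513 rot [ 1.7999e+02 -8.0000e-02  1.0029e+02] Floc -1.9 -1.5 5.55 w 0.0005
```

View pics/scene5.png

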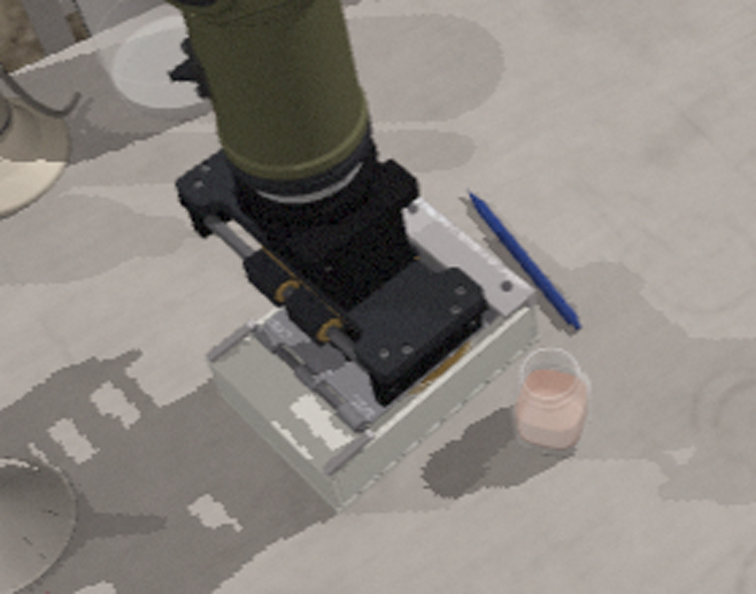

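>>> {"method": "servo_tool", "body": {
  "targets": [
    [0, -0.003, 0, 0, 0],
    [0, -0.006, 0, 0, 0],
    [0, -0.009, 0, 0, 0],
    [0, -0.0115, 0, 0, 0],
    [0, -0.014, 0, 0, 0]
  ]
}}

```text
time_s: 8.52
tool_pos: [0.5182, 0.09, 0.0513]
tool_rot: [179.9, -0.1, 100.3]
force: [-0.4, 3.2, 4.0]
grip_width: -0.0001
```

```bash
python3 go.py
```

```text
t 8.53 loc -0.0021 -0.0004 0.0513 rot [ 1.7993e+02 -9.0000e-02  1.0031e+02] Floc -3.21 0.17 3.98 w -0.0001
```

>>> {"method": "servo_tool", "body": {
  "targets": [
    [0, -0.002, 0, 0, 0],
    [0, -0.004, 0, 0, 0],
    [0, -0.006, 0, 0, 0]
  ]
}}

```text
time_s: 8.9
tool_pos: [0.5189, 0.0855, 0.0512]
tool_rot: [179.9, -0.2, 100.3]
force: [-1.3, 9.8, 4.6]
grip_width: 0.0007
```

```bash
python3 go.py
```

```text
t 8.9 loc 0.0025 -0.0005 0.0512 rot [179.94  -0.22 100.32] Floc -9.91 0.55 4.62 w 0.0007
```

>>> {"method": "servo_tool", "body": {
  "targets": [
    [0, -0.001, 0, 0, 0],
    [0, -0.0015, 0, 0, 0],
    [0, -0.0015, 0, 0, 0]
  ]
}}

```text
time_s: 9.28
tool_pos: [0.5189, 0.0854, 0.0512]
tool_rot: [179.9, -0.3, 100.4]
force: [-1.6, 11.0, 4.4]
grip_width: 0.0001
```

Run:
```python
from h import *
import go; go.state()
for c,(a,b,e,f) in {'scene':(200,420,80,360),'side':(180,400,180,440)}.items():
    d=cam(c); cv2.imwrite(f'pics/{c}6.png',cv2.resize(d['frame'][a:b,e:f],None,fx=2.7,fy=2.7,interpolation=cv2.INTER_CUBIC))
go.state()
```

```text
t 9.28 loc 0.0025 -0.0005 0.0512 rot [179.94  -0.3  100.39] Floc -11.09 0.44 4.39 w 0.0001
t 9.38 loc 0.0025 -0.0005 0.0512 rot [179.93  -0.29 100.39] Floc -11.43 0.82 4.44 w 0.0008
```

View pics/scene6.png

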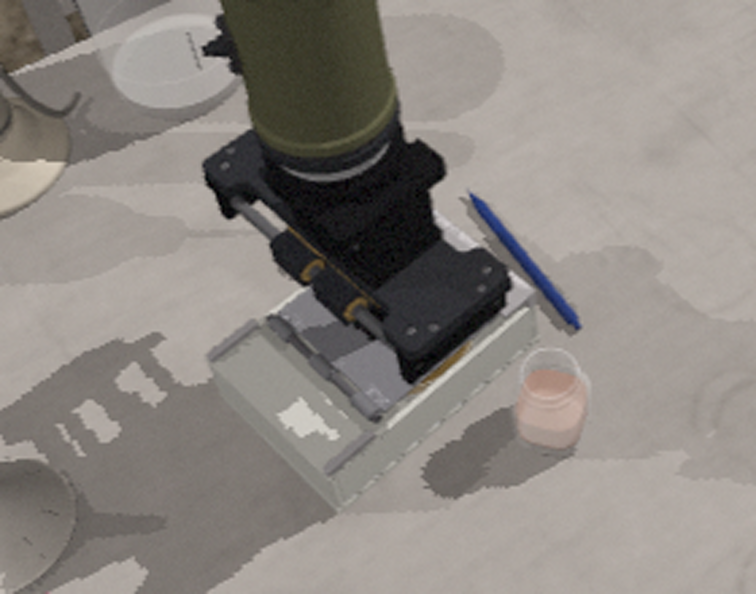

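View pics/side6.png

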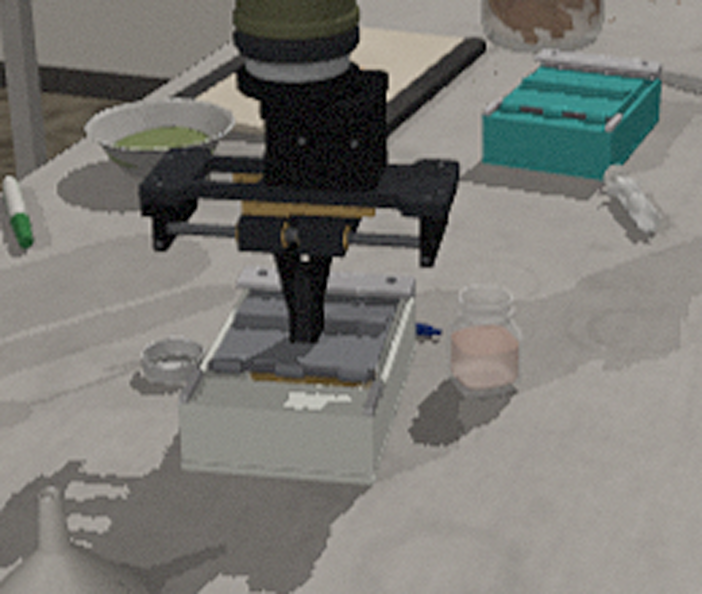

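It has stalled against the stop: 11 N with no further travel, and the hinge has visibly moved forward. Releasing by easing off and lifting clear.

>>> {"method": "servo_tool", "body": {
  "targets": [
    [0, 0.0015, 0, -0.001, 0],
    [0, 0.0025, 0, -0.003, 0],
    [0, 0.004, 0, -0.015, 0],
    [0, 0.004, 0, -0.06, 0],
    [0, 0.004, 0, -0.11, 0]
  ]
}}

```text
time_s: 10.0
tool_pos: [0.5177, 0.083, 0.1612]
tool_rot: [-179.8, 0.1, 100.2]
force: [-0.0, -0.6, 0.5]
grip_width: 0.0006
```

>>> {"method": "servo_tool", "body": {
  "targets": [
    [0, 0.02, -0.03, -0.05, 0],
    [0, 0.03, -0.06, -0.07, 0],
    [0, 0.03, -0.12, -0.07, 0],
    [0, 0.03, -0.15, -0.07, 0],
    [0, 0.03, -0.15, -0.07, 0]
  ]
}}

```text
time_s: 10.62
tool_pos: [0.3642, 0.0867, 0.2298]
tool_rot: [-179.8, -0.0, 100.2]
force: [0.0, 0.4, -0.2]
grip_width: 0.0002
```

Run:
```python
from h import *
import go; go.state()
for c,(a,b,e,f) in {'scene':(240,420,100,340),'side':(220,380,200,420)}.items():
    d=cam(c); cv2.imwrite(f'pics/{c}7.png',cv2.resize(d['frame'][a:b,e:f],None,fx=3.2,fy=3.2,interpolation=cv2.INTER_CUBIC))
    for l in ['flap_step','flap_edge','lip_edge','small_jar','jar_lid','pen','petri_dish']:
        print(c,l,[(np.round(x['at']).tolist(),round(x['confidence'],2),px(d,*x['at']).round(3).tolist()) for x in pinpoint(c,l)[:2]])
    z=d['depth']; v,u=np.nonzero(z>0); zz=z[v,u];K=d['K'];T=d['world_from_camera']
    W=np.c_[(u-K[0,2])/K[0,0]*zz,(v-K[1,2])/K[1,1]*zz,zz]@T[:3,:3].T+T[:3,3]
    L=np.c_[(W[:,:2]-go.C)@go.ex,(W[:,:2]-go.C)@go.ey,W[:,2]]
    s=L[(abs(L[:,1])<.045)&(abs(L[:,0])<.09)&(L[:,2]<.1)]
    for a in np.arange(-.085,.085,.005):
        q=s[(s[:,0]>=a)&(s[:,0]<a+.005)]
        if len(q)>3: print(round(a,3),len(q),np.percentile(q[:,2],[10,50,90]).round(4))
```

```text
t 10.62 loc -0.0267 -0.1525 0.2298 rot [-179.82   -0.    100.24] Floc -0.36 0.12 -0.24 w 0.0002
scene flap_step [([223.0, 311.0], 0.61, [0.523, 0.074, 0.059])]
scene flap_edge []
scene lip_edge []
scene small_jar [([283.0, 356.0], 0.81, [0.272, 0.107, 0.306]), ([221.0, 312.0], 0.27, [0.526, 0.076, 0.057])]
scene jar_lid []
scene pen []
scene petri_dish [([231.0, 327.0], 0.47, [0.492, 0.077, 0.052])]
-0.085 414 [0.0042 0.0332 0.0462]
-0.08 150 [0.0429 0.0447 0.0464]
-0.075 152 [0.0431 0.045  0.0468]
-0.07 150 [0.0434 0.0449 0.0467]
-0.065 142 [0.0432 0.0449 0.0464]
-0.06 146 [0.0431 0.0449 0.0468]
-0.055 130 [0.0429 0.0449 0.0463]
-0.045 136 [0.048  0.0507 0.0533]
-0.04 207 [0.0027 0.047  0.0525]
-0.035 221 [0.0033 0.0491 0.0516]
-0.03 144 [0.0483 0.0501 0.0519]
-0.025 164 [0.0048 0.0503 0.0523]
-0.02 142 [0.048  0.0504 0.0525]
-0.015 149 [0.0482 0.0506 0.0524]
-0.01 140 [0.0485 0.0507 0.0525]
-0.005 159 [0.0424 0.0512 0.0529]
0.0 139 [0.0485 0.051  0.0527]
0.005 142 [0.0494 0.0512 0.0529]
0.01 214 [0.0498 0.0527 0.0596]
0.015 127 [0.057  0.0591 0.0609]
0.02 85 [0.0553 0.0576 0.0596]

[... 1015 characters left out ...]
-0.025 68 [0.0512 0.0522 0.053 ]
-0.02 75 [0.051  0.0523 0.0533]
-0.015 77 [0.0512 0.0523 0.0534]
-0.01 72 [0.0511 0.0522 0.0538]
-0.005 71 [0.0513 0.0524 0.0536]
0.0 79 [0.0513 0.0526 0.0538]
0.005 114 [0.015  0.0527 0.0564]
0.01 282 [0.0121 0.0559 0.0611]
0.015 103 [0.0108 0.0555 0.0609]
0.02 36 [0.0123 0.0594 0.0602]
0.025 44 [0.0577 0.0583 0.0587]
0.03 29 [0.0562 0.057  0.0578]
0.035 29 [0.0551 0.056  0.0569]
0.04 41 [0.0538 0.0548 0.0558]
0.045 66 [0.0531 0.0544 0.0554]
0.05 74 [0.0527 0.0544 0.0557]
0.055 155 [0.0538 0.0571 0.0604]
0.06 92 [0.0535 0.0591 0.0606]
0.065 58 [0.0587 0.0597 0.0608]
0.07 58 [0.0583 0.0597 0.0608]
0.075 71 [0.013  0.0594 0.0605]
0.08 68 [0.0152 0.0588 0.0601]
```

View pics/scene7.png

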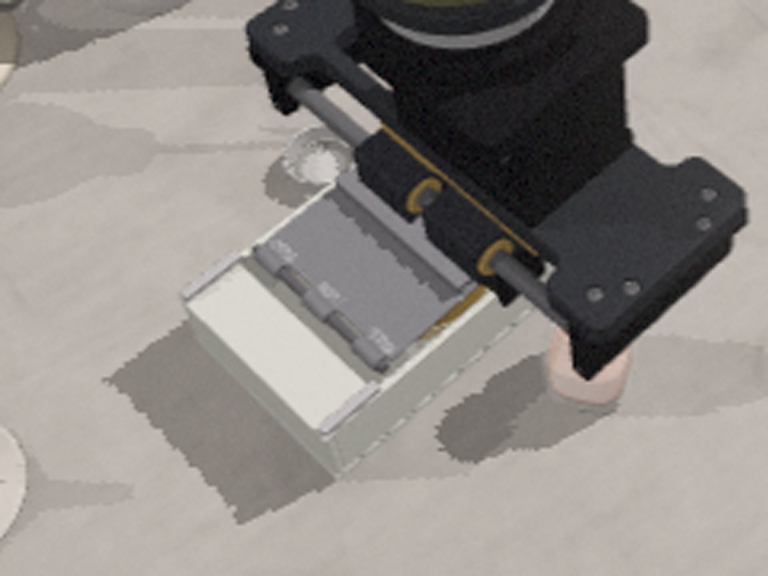

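View pics/side7.png

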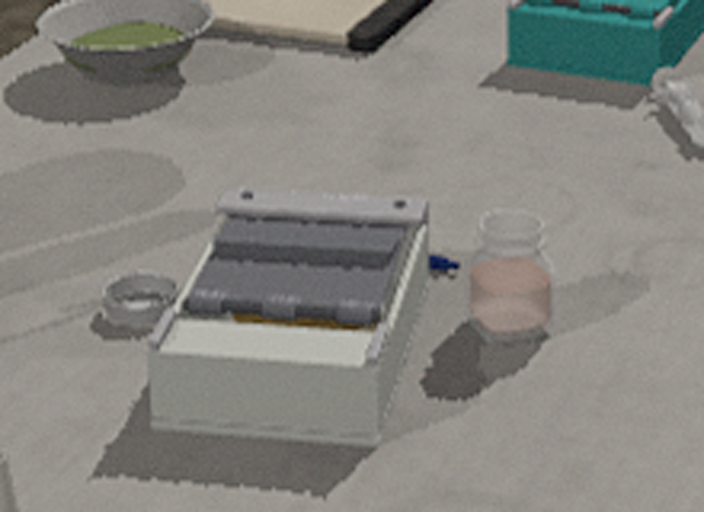

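The side picture shows the flap shut with its front edge under the lip (crop pixel 320, 215). The jar and lid haven't moved. I'll move the arm clear of the view and check the slide distance and the items.

>>> {"method": "servo_tool", "body": {
  "targets": [
    [0, -0.05, 0, -0.02, 0],
    [0, -0.1, 0, -0.04, 0],
    [0, -0.15, 0, -0.05, 0],
    [0, -0.2, -0.0, -0.05, 0],
    [0, -0.25, 0, -0.05, 0]
  ]
}}

```text
time_s: 12.05
tool_pos: [0.4105, -0.1597, 0.2812]
tool_rot: [180.0, 0.0, 100.3]
force: [0.2, 0.0, 0.1]
grip_width: 0.0005
```

Run:
```python
from h import *
import go; go.state()
d=cam('scene'); cv2.imwrite('pics/scene8.png',cv2.resize(d['frame'][240:420,100:340],None,fx=3.2,fy=3.2,interpolation=cv2.INTER_CUBIC))
for l in ['flap_step','flap_edge','lip_edge','small_jar','jar_lid','pen']:
    print(l,[(np.round(x['at']).tolist(),round(x['confidence'],2),px(d,*x['at']).round(3).tolist()) for x in pinpoint('scene',l)[:2]])
z=d['depth']; v,u=np.nonzero(z>0); zz=z[v,u];K=d['K'];T=d['world_from_camera']
W=np.c_[(u-K[0,2])/K[0,0]*zz,(v-K[1,2])/K[1,1]*zz,zz]@T[:3,:3].T+T[:3,3]
L=np.c_[(W[:,:2]-go.C)@go.ex,(W[:,:2]-go.C)@go.ey,W[:,2]]
s=L[(abs(L[:,1])<.045)&(abs(L[:,0])<.09)&(L[:,2]<.1)]
for a,b in [(.006,.022),(.05,.064),(-.055,-.04)]:
    for x in np.arange(a,b,.001):
        q=s[(s[:,0]>=x)&(s[:,0]<x+.001)]
        if len(q)>2: print(round(x,4),len(q),np.median(q[:,2]).round(4),end='; ')
    print()
```

```text
t 12.05 loc 0.2241 -0.1515 0.2812 rot [1.7997e+02 3.0000e-02 1.0026e+02] Floc 0.01 0.23 0.08 w 0.0005
flap_step [([457.0, 205.0], 0.74, [0.471, -0.438, 0.052]), ([220.0, 312.0], 0.61, [0.529, 0.076, 0.053])]
flap_edge [([480.0, 195.0], 0.84, [0.48, -0.527, 0.021]), ([246.0, 293.0], 0.58, [0.532, 0.022, 0.058])]
lip_edge [([481.0, 193.0], 0.91, [0.481, -0.528, 0.025]), ([243.0, 300.0], 0.86, [0.527, 0.033, 0.052])]
small_jar [([280.0, 357.0], 0.89, [0.404, 0.039, 0.04])]
jar_lid [([200.0, 294.0], 0.66, [0.623, 0.075, -0.002])]
pen [([244.0, 300.0], 0.61, [0.529, 0.031, 0.05]), ([275.0, 292.0], 0.51, [0.541, -0.041, -0.0])]
0.006 31 0.0514; 0.007 21 0.0513; 0.008 33 0.0509; 0.009 31 0.0517; 0.01 25 0.0517; 0.011 26 0.0515; 0.012 44 0.0523; 0.013 80 0.055; 0.014 33 0.059; 0.015 38 0.0594; 0.016 20 0.0586; 0.017 32 0.0593; 0.018 27 0.0593; 0.019 18 0.0591; 0.02 28 0.0587; 0.021 27 0.0582; 
0.05 29 0.0516; 0.051 27 0.0525; 0.052 20 0.0526; 0.053 27 0.0521; 0.054 31 0.0524; 0.055 20 0.0525; 0.056 31 0.0525; 0.057 28 0.0527; 0.058 51 0.0552; 0.059 50 0.0558; 0.06 26 0.0573; 0.061 29 0.0575; 0.062 26 0.0578; 0.063 28 0.058; 
-0.055 27 0.0447; -0.054 26 0.0446; -0.053 37 0.0452; -0.052 29 0.0454; -0.051 12 0.0445; -0.045 16 0.0495; -0.044 17 0.051; -0.043 39 0.0506; -0.042 33 0.0512; -0.041 32 0.0521;
```

View pics/scene8.png

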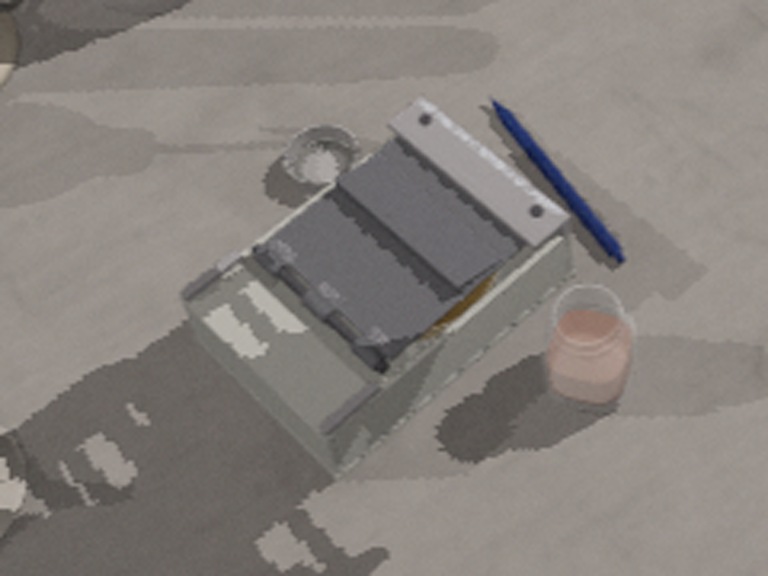

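The step face is 45 mm from the lip edge, which is the fully-home distance (58 - 13). The flap lies at z of about 52 mm under the lip, and the arm is clear. Handing in.

```bash
python3 -c "
from cell import ticket; print(ticket.sign_off())"
```

```text
the job is handed in; nothing more can be done
None
```

The sample case is shut: the flap's front edge is tucked fully under the steel lip, and the flap stayed shut after I took the hand away. I handed the job in at about 12 s.

- **Method:** With the gripper shut, I pushed the flap over on its outer face until it lay flat. I held it down with about 5 N behind the step, then pushed the step towards the lip. It stopped moving and the force rose to 11 N. I then eased off and lifted the hand clear.
- **Tuck:** The final depth image puts the step 45 mm from the lip edge, which is the distance for a fully home flap. The flap reads 52–53 mm high just before the lip.
- **Other items:** The small jar, jar lid and pen were within a few mm of where they started, which is within measuring scatter. The arm ended well clear of everything.
- **Not confirmed:** The petri dish is almost entirely hidden under the shut flap, so I could not check its position.
- **Disagreements:** The networks gave some false detections, such as the turquoise case and a low-confidence "pen" on the lip. I discarded these after comparing them with the pictures.

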